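# Change over the finned sample carrier in the bench chiller

### The arm

A 7-joint arm with a two-finger parallel gripper is mounted at the origin on the work surface. World frame = base frame: x ahead of the robot, y to its left, z up, the work surface at z = 0. Lengths are in m, angles in rad, forces in N, time in s.
With the tool pointing down it reaches from about 0.4 to 0.85 m from the base axis. Payload 6.9 kg.
Tool frame: the origin (TCP) lies between the finger pads; the fingertips stand 17 mm ahead of it and the grasp point (between the pads) lies 2 mm behind it; z points along the fingers, y is the line along which they close (so a half turn about z gives the same grasp; the last joint's range is limited). The gripper opens to 85 mm and grips with 20 to 120 N. Pads are 22 mm wide; open, the fingers measure 114 mm over their backs; the gripper's body (76 mm by 85 mm) begins 54 mm behind the grasp point. The pads swing forward as they close: fully open they stand 13 mm farther back than shut.
Start: joints at [-1.101, 0.507, -0.238, 1.5, 0.126, 1.149, -0.155], TCP at [0.223, 0.584, 0.248] pointing down, gripper open.
Joint ranges: [-3.08, 3.08], [-0.24, 2.05], [-1.43, 1.35], [0, 2.5], [-1.52, 4.66], [0.17, 1.96], [-2.89, 2.89]. Speed limits (rad/s): [2.39, 2.39, 3.14, 3.14, 3.14, 3.14, 3.14].

### API

Orientations are given as [roll, pitch, yaw] about the fixed x, y, z axes, in that order (R = Rz(yaw) Ry(pitch) Rx(roll)).
In Python, from plant import arm, viewer, status gives the robot as it stands (arm), with the cameras (viewer) and the readings (status). Calls block until the motion is done:
- arm.reach(position, orientation): joint-space move of the TCP to a pose.
- arm.move_linear(position, rot=None, max_speed=0.15): straight line of the TCP; rot=None keeps the orientation; max_speed is the mean speed in m/s.
- arm.move_joints(angles): joint-space move.
- arm.gripper_to(opening, squeeze=None): finger opening in m; squeeze is the grip in N (None keeps the last); returns when the fingers have stopped.
- arm.wait(seconds).
- arm.ik(position, orientation): joint angles nearest the present ones, or None.
- viewer.read_camera(name): name is "scene" or "top" or "wrist"; returns the picture (384x512x3 uint8, red, green, blue); there is no depth.
- viewer.get_calibration(name): a dict with "fovy" (degrees; the focal length in pixels is half the picture's height over the tangent of half this angle, whatever the lens; pixels are square), "cx", "cy" (the principal point, pixels), "eye" and "attitude" of the camera in the world. Camera axes: x right, y up, looking along -z (the intrinsics and any distortion apply to the point x, -y, -z); pixel columns grow to the right and rows downward; lengths in m; the calibration is good to about 2 mm. A picture is of the moment at which its call begins: read the wrist's pose just before it. get_calibration takes no time and is no camera call; for the wrist camera it gives the pose at the moment of the call.
A pose or a line that the arm cannot do raises arm.MotionError and nothing moves.
- arm.close_job(): hands the job in; it is judged then, once.
Readings, each from a call of its own:
- status.read_time_s(): time.
- status.read_joint_pos(): joint angles.
- status.read_qd(): joint speeds.
- status.read_tau(): joint torques, N m.
- status.read_tool_pos(): TCP position.
- status.read_tcp_rot(): TCP orientation.
- status.read_ft_force(): force on the tool from outside, world axes, zero at the start.
- status.read_ft_torque(): the same for the moment, N m.
- status.read_width(): finger opening in m.
- status.read_finger_force(): force on a finger pad.
Only numpy, scipy, OpenCV 4.12 (cv2) and the standard library are available. Lean on these libraries where they do the work, as an engineer would, in place of code of your own. Each camera call takes 0.05 s, during which the arm holds its last target. There are 200 camera calls.

### The job

Take the finned carrier that stands in the white bench chiller and put it in the low steel drip rack, and load the chiller with the spare carrier from the bench whose fin spacing matches. Lower both carriers, without dropping them, so that their fins slide fully down between the fins of the chiller or rack, one in every gap, with the fin ends flush. Leave the coarse-finned carrier, the bottle, the jar and the beaker where they stand.

Things in the scene. Friction and masses are not known exactly. Their poses are not given: they have to be found in the camera images.
- carrier_used: Aluminium carrier that starts home in the chiller. 5 fins 4 mm thick, 120 long (x), 30 deep, 14 mm centre to centre (y), middle one at y=0; over them a plate 80x72x8 (top at z=38), fin ends showing 20 mm past it. Grey grip rib on the plate: 70 long (x), 14 thick (y), z=38 to 76. Origin: centre of underside (fin tips), z up; same after a half turn. 0.3-0.55 kg.
- carrier_fresh: Matching spare carrier, fins down on the bench. 5 fins 4 mm thick, 120 long (x), 30 deep, 14 mm centre to centre (y), middle one at y=0; over them a plate 80x72x8 (top at z=38), fin ends showing 20 mm past it. Grey grip rib on the plate: 70 long (x), 14 thick (y), z=38 to 76. Origin: centre of underside (fin tips), z up; same after a half turn. 0.3-0.55 kg.
- carrier_coarse: Coarse spare carrier, fins down on the bench; fits no well. 3 fins 8 mm thick, 120 long (x), 30 deep, 24 mm centre to centre (y), middle one at y=0; over them a plate 80x72x8 (top at z=38), fin ends showing 20 mm past it. Grey grip rib on the plate: 70 long (x), 14 thick (y), z=38 to 76. Origin: centre of underside (fin tips), z up; same after a half turn. 0.3-0.55 kg.
- chiller_well (a point): Centre of the finned top of the white chiller (fixed, 150x110 mm), this floor 45 mm above the bench. Six fins along x, 4 mm thick, 120 long, 26 tall, 14 mm centre to centre in y (-35 to 35), stand on it. A home carrier has a fin in each of the 5 gaps (3 mm play a side), x axes parallel either way round, fin tips on this floor, origin at this point, ends flush; no stop along x.
- rack_well (a point): Centre of the finned top of the low steel drip rack (fixed, 136x94 mm), this floor 10 mm above the bench; empty. Six fins along x, 4 mm thick, 120 long, 26 tall, 14 mm centre to centre in y (-35 to 35), stand on it. A home carrier has a fin in each of the 5 gaps (3 mm play a side), x axes parallel either way round, fin tips on this floor, origin at this point, ends flush; no stop along x.
- stand: Steel laboratory stand, fixed to the bench: base plate 90 x 56 x 12 mm (x, y, z), upright rod 12 mm thick on the origin's axis, 452 mm tall; at a height of 370 mm a clamp reaches out 145 mm along +x, away from the robot. Too tall to carry things over: pass it on the robot's side. Origin: centre of its underside.
- bottle: Amber glass bottle, 64 mm across, 165 mm tall, upright and loose. Origin: centre of its underside.
- jar: White plastic jar, 66 mm across, 100 mm tall, upright and loose. Origin: centre of its underside.
- beaker: Glass beaker, 68 mm across, 90 mm tall, upright and loose. Origin: centre of its underside.

How it is judged:
On the way, in this order (a step that is already met when the one before it is completed fails the run):
1. the used carrier is lifted clear of the chiller's fins (z of carrier_used in the frame of chiller_well above 0.03 m), for 0.1 s.
2. the fresh carrier is home in the chiller, its fins between the chiller's fins (x of carrier_fresh in the frame of chiller_well between -0.01 and 0.01 m and y of carrier_fresh in the frame of chiller_well between -0.005 and 0.005 m and z of carrier_fresh in the frame of chiller_well between -0.004 and 0.004 m and angle between the x axis of carrier_fresh and the x axis of chiller_well, either way round below 0.09 rad and angle between carrier_fresh's own z axis and vertical below 0.08 rad and linear speed of carrier_fresh below 0.02 m/s), for 0.2 s.
At the end, for the whole second after the job is handed in: The carrier that was in the chiller is home in the drip rack and the fine-finned spare is home in the chiller, both at rest: origin within 10 mm of the well's centre along the fins, 5 mm across them and 4 mm in height, fins parallel within 0.09 rad, upright within 0.08 rad (all of step 2 and x of carrier_used in the frame of rack_well between -0.01 and 0.01 m and y of carrier_used in the frame of rack_well between -0.005 and 0.005 m and z of carrier_used in the frame of rack_well between -0.004 and 0.004 m and angle between the x axis of carrier_used and the x axis of rack_well, either way round below 0.09 rad and angle between carrier_used's own z axis and vertical below 0.08 rad and linear speed of carrier_used below 0.02 m/s); the robot touches nothing.
It fails at once if a carrier is dropped: it moves faster than 0.7 m/s with no finger on it (a fall of over 25 mm) ((linear speed of carrier_used above 0.7 m/s and contact force between the fingers and carrier_used below 0.1 N) or (linear speed of carrier_fresh above 0.7 m/s and contact force between the fingers and carrier_fresh below 0.1 N)).
It fails at once if the bottle is shifted by over 30 mm or tipped by over 0.35 rad (distance of bottle from where it was at the start of the episode above 0.03 m or angle between bottle's own z axis and vertical above 0.35 rad).
It fails at once if the jar is shifted by over 30 mm or tipped by over 0.35 rad (distance of jar from where it was at the start of the episode above 0.03 m or angle between jar's own z axis and vertical above 0.35 rad).
It fails at once if the beaker is shifted by over 30 mm or tipped by over 0.35 rad (distance of beaker from where it was at the start of the episode above 0.03 m or angle between beaker's own z axis and vertical above 0.35 rad).
It fails at once if the coarse-finned carrier is shifted by over 30 mm or tipped by over 0.35 rad (distance of carrier_coarse from where it was at the start of the episode above 0.03 m or angle between carrier_coarse's own z axis and vertical above 0.35 rad).
It also fails if it takes over 72 s, if anything falls off the work surface, if the arm or the gripper's body presses on something with over 40 N, if the wrist force passes 120 N, or if a joint passes its speed limit or range.

## Working session

There is one attempt and no reset: what is moved stays moved. The work goes in short steps, each a Python script; the robot and the scene stay as the last script left them, time stands still between calls to the robot, and variables do not carry over. Pictures are saved under pics/ and viewed, at most 10 in all, crops included, and the job is handed in when it is done.

```bash
mkdir -p pics; ls
python3 - <<'E'
from plant import arm, viewer, status
import cv2
for n in ("scene","top"):
    im=viewer.read_camera(n); cv2.imwrite(f"pics/{n}0.png",cv2.resize(im[:,:,::-1],(800,600),interpolation=cv2.INTER_CUBIC))
    print(n,viewer.get_calibration(n))
print(viewer.get_calibration("wrist"),status.read_tool_pos(),status.read_tcp_rot(),status.read_time_s())
E
```

```text
pics
plant.py
scene {'fovy': 55.95430913619806, 'cx': 256.48791736387614, 'cy': 187.90937172630734, 'eye': array([ 1.01392759, -0.39253154,  0.81855298]), 'attitude': array([ 0.65665806, -0.004246  ,  0.82242332])}
top {'fovy': 56.134230080390026, 'cx': 254.07196774445254, 'cy': 186.74151549801684, 'eye': array([0.45030627, 0.00317423, 1.09311382]), 'attitude': array([ 0.12504773, -0.01094878, -1.55927347])}
{'fovy': 62.57969919126091, 'cx': 259.0862069839653, 'cy': 190.09231272309424, 'eye': array([0.14719143, 0.61230474, 0.3728827 ]), 'attitude': array([-3.23174146e-01,  1.90942307e-04,  1.20623840e+00])} [0.22291808 0.58344873 0.24750362] [-3.13997910e+00  1.27909236e-05  2.77675091e+00] 0.1
```

View pics/top0.png

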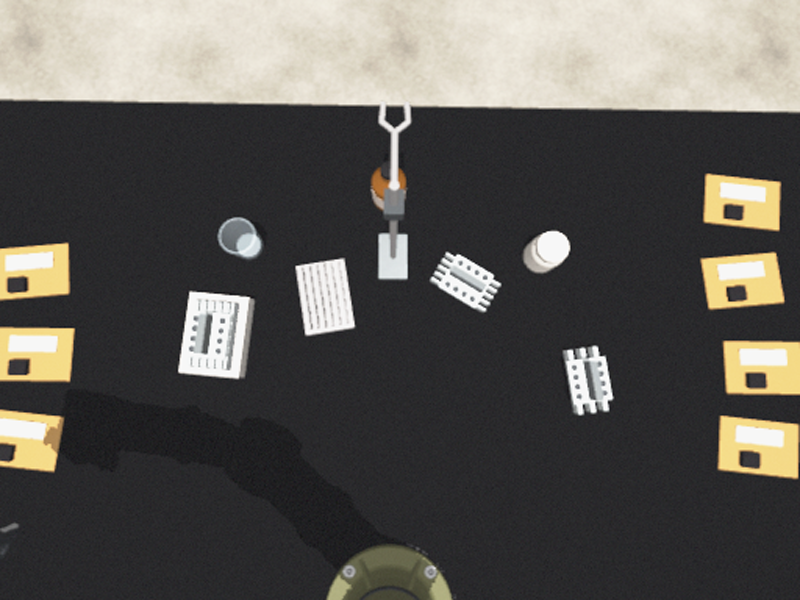

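View pics/scene0.png

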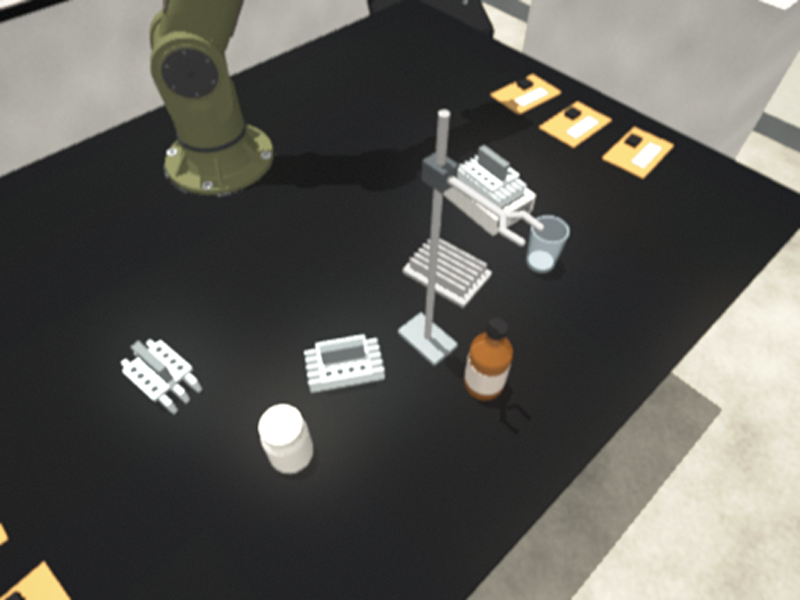

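Top view: the used carrier is in the chiller (rib centre at about 204,334) and the rack is at (325,297). The five-fin fresh carrier is at (466,281) and the coarse one at (587,380). The stand base is at (393,256). Next I'll get coarse positions, then close wrist views.

```bash
cat > h.py <<'E'
from plant import arm, viewer, status
import numpy as np, cv2
from scipy.spatial.transform import Rotation as Ro
def f_(c): return 192/np.tan(np.radians(c['fovy'])/2)
def unproj(c,uv,z):
    uv=np.atleast_2d(uv).astype(float); f=f_(c)
    d=np.c_[(uv[:,0]-c['cx'])/f,-(uv[:,1]-c['cy'])/f,-np.ones(len(uv))]
    d=Ro.from_euler('xyz',c['attitude']).apply(d); e=c['eye']
    return e+d*((z-e[2])/d[:,2])[:,None]
def proj(c,P):
    q=Ro.from_euler('xyz',c['attitude']).inv().apply(np.atleast_2d(P)-c['eye']); f=f_(c)
    return np.c_[c['cx']-f*q[:,0]/q[:,2],c['cy']+f*q[:,1]/q[:,2]]
def small(p,s=1.5625): return (np.array(p,float)+.5)/s-.5
E
python3 - <<'E'
from h import *
c=viewer.get_calibration("top")
for n,p,z in [("fresh plate corners",[(449,253),(499,285),(484,311),(432,279)],.03),("fresh rib",[(450,266),(488,290)],.076),("used rib",[(197,353),(207,314)],.121),
 ("chiller",[(190,292),(254,297),(243,378),(179,373)],.045),("rack",[(296,266),(344,259),(354,327),(306,335)],.01),("stand",[(379,234),(407,234),(407,279),(379,279)],.012),("clamp",[(393,105)],.37),("beaker",[(239,235)],.09),("jar",[(551,247)],.1),("bottle",[(390,172)],.165),("coarse",[(590,380)],.076)]:
    w=unproj(c,small(p),z); print(n,w[:,:2].round(3).tolist(),w.mean(0).round(3)[:2])
R=Ro.from_euler('xyz',status.read_tcp_rot()); cw=viewer.get_calibration("wrist")
print(R.inv().apply(cw['eye']-status.read_tool_pos()), (R.inv()*Ro.from_euler('xyz',cw['attitude'])).as_matrix().round(3))
E
```

```text
fresh plate corners [[0.661, -0.106], [0.6, -0.201], [0.55, -0.172], [0.61, -0.073]] [ 0.605 -0.138]
fresh rib [[0.628, -0.103], [0.584, -0.172]] [ 0.606 -0.137]
used rib [[0.463, 0.335], [0.53, 0.322]] [0.497 0.329]
chiller [[0.577, 0.381], [0.569, 0.261], [0.419, 0.275], [0.427, 0.392]] [0.498 0.327]
rack [[0.635, 0.191], [0.65, 0.098], [0.518, 0.075], [0.501, 0.167]] [0.576 0.133]
stand [[0.701, 0.03], [0.701, -0.025], [0.612, -0.026], [0.611, 0.029]] [0.656 0.002]
clamp [[0.796, 0.005]] [0.796 0.005]
beaker [[0.677, 0.282]] [0.677 0.282]
jar [[0.661, -0.282]] [ 0.661 -0.282]
bottle [[0.774, 0.009]] [0.774 0.009]
coarse [[0.424, -0.354]] [ 0.424 -0.354]
[ 0.0810366  -0.00026497 -0.12537985] [[ 0.     0.948  0.318]
 [ 1.     0.    -0.001]
 [-0.001  0.318 -0.948]]
```

Run:
```python
from h import *
import pickle
D={}
def shot(n,p,yaw):
    arm.reach(p,[np.pi,0,yaw]); arm.wait(.2)
    c=viewer.get_calibration("wrist"); im=viewer.read_camera("wrist"); D[n]=(c,im)
    cv2.imwrite(f"pics/{n}.png",cv2.resize(im[:,:,::-1],(800,600),interpolation=cv2.INTER_CUBIC))
    print(n,status.read_joint_pos(),status.read_time_s())
shot("used",[.50,.329,.31],3.03)
shot("rack",[.576,.133,.20],3.31)
arm.reach([.45,0,.3],[np.pi,0,3.6])
shot("fresh",[.605,-.137,.25],4.14)
pickle.dump(D,open("D.pkl","wb"))
```

```text
used [-0.4545708   0.42688344 -0.26850242  1.46778046  0.11527359  1.26270288
  0.7257078 ] 1.775
rack [-0.09105101  0.49942549 -0.28024044  1.66310436  0.15769814  1.00008295
  1.3171873 ] 2.9667
fresh [ 0.40535587  0.50712681 -0.36707827  1.51029204  0.19153413  1.15835453
  2.57420015] 4.9167
```

View pics/used.png

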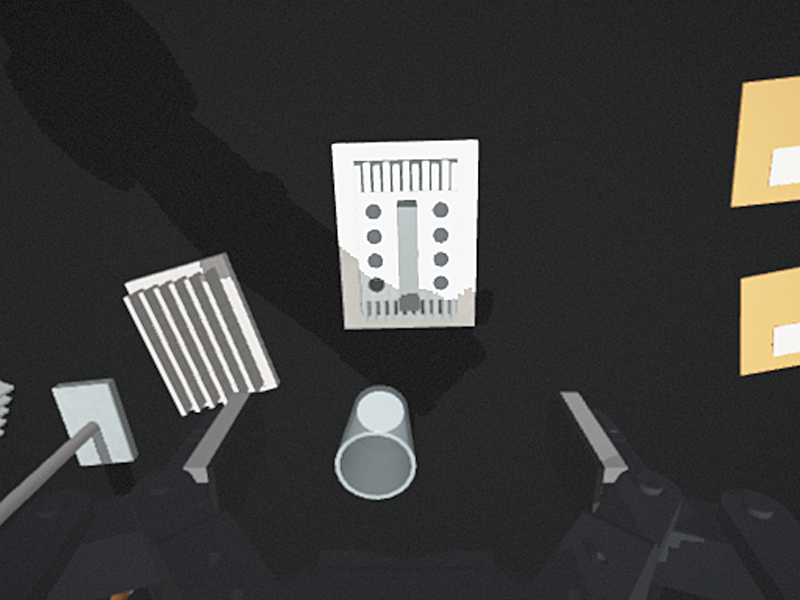

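View pics/rack.png

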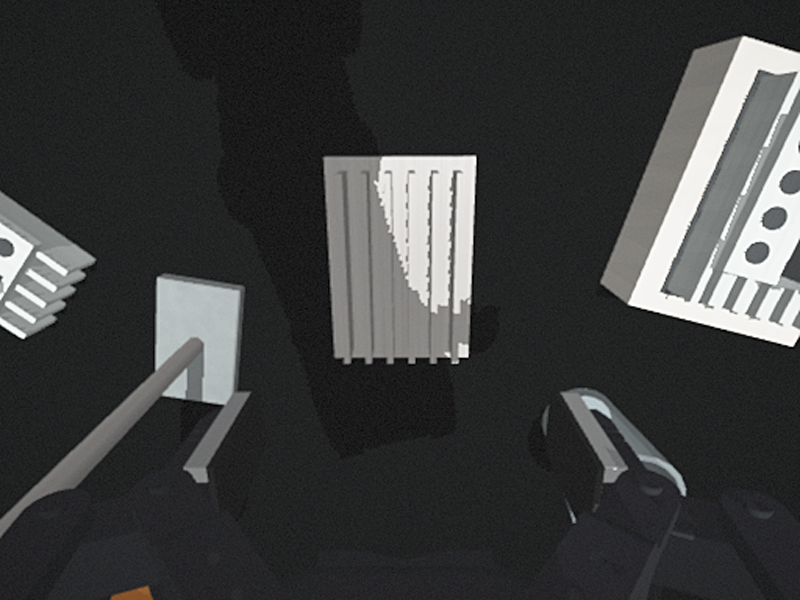

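View pics/fresh.png

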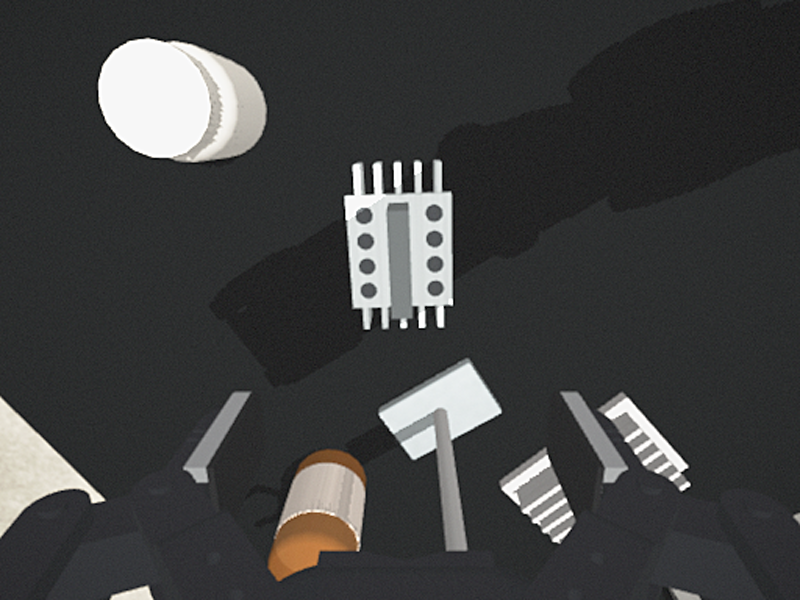

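```bash
cat > fit.py <<'E'
from h import *
import pickle
from scipy.optimize import least_squares
D=pickle.load(open("D.pkl","rb"))
def fit(n,pts,mod,z,g):
    w=unproj(D[n][0],small(pts),z)[:,:2]; m=np.array(mod,float)
    def F(v): 
        c,s=np.cos(v[2]),np.sin(v[2]); return (w-v[:2]-m@np.array([[c,s],[-s,c]])).ravel()
    r=least_squares(F,g); print(n,z,r.x.round(4),"res mm",(r.fun*1e3).round(1).tolist()); return r.x
E
python3 - <<'E'
from fit import *
for n,L,Rr,z in [("used",[(374,212),(374,236),(375,260),(376,284)],[(441,210),(441,235),(441,260),(441,283)],.083),("fresh",[(364,215),(366,241),(367,266),(369,290)],[(434,212),(434,238),(435,264),(435,288)],.038)]:
    w=unproj(D[n][0],small(L+Rr),z)[:,:2]; d=(w[0]-w[3]+w[4]-w[7])/2; v=w[:4].mean(0)-w[4:].mean(0)
    print(n,w.mean(0),"yaw",np.arctan2(d[1],d[0]),"pitch",np.linalg.norm(d)/3,"across",np.linalg.norm(v),"skew",np.arctan2(v[1],v[0])-np.arctan2(d[1],d[0]))
# tool +x is up in the picture, +y right
q=lambda a,b:[(a,-b),(a,b),(-a,b),(-a,-b)]
fit("used",[(332,143),(478,140),(474,326),(345,329)],q(.075,.055),.045,[.5,.33,3.03])
fit("rack",[(325,156),(476,155),(470,357),(333,358)],q(.068,.047),.01,[.576,.133,3.31])
fit("rack",[(347,363),(368,363),(390,362),(412,362),(434,362),(455,362)],[(-.06,y) for y in np.arange(-35,36,14)/1e3],.036,[.576,.133,3.31])
fit("fresh",[(346,196),(452,193),(452,304),(353,309)],q(.04,.036),.038,[.605,-.137,4.14])
# composite enlarged crops
def crop(n,x,y,w,h,s): return cv2.resize(D[n][1][y:y+h,x:x+w,::-1],None,fx=s,fy=s,interpolation=cv2.INTER_CUBIC)
cv2.imwrite("pics/comp.png",np.hstack([crop("rack",203,93,100,150,4),crop("used",209,85,100,150,4)]))
E
```

```text
used [0.49845677 0.33231128] yaw 3.047722566131378 pitch 0.01795134509057525 across 0.04823482162208499 skew -4.713013993668169
fresh [ 0.607701   -0.13865034] yaw -2.1054578708742464 pitch 0.018073284026054817 across 0.04773557627964677 skew 1.5726216101143555
used 0.045 [0.5006 0.3319 3.0609] res mm [-9.9, -109.4, 8.9, 110.0, 9.6, 109.2, -8.6, -109.8]
rack 0.01 [0.5778 0.1326 3.3104] res mm [15.7, -92.5, -16.5, 91.7, -16.1, 94.2, 16.9, -93.5]
rack 0.036 [0.6955 0.1535 0.182 ] res mm [0.1, -0.0, 0.3, -0.4, -0.3, -0.2, -0.2, 0.1, -0.1, 0.4, 0.2, 0.1]
fresh 0.038 [ 0.6077 -0.1384  4.113 ] res mm [62.2, -40.2, -58.6, 37.4, -62.9, 39.5, 59.3, -36.7]
```

View pics/comp.png

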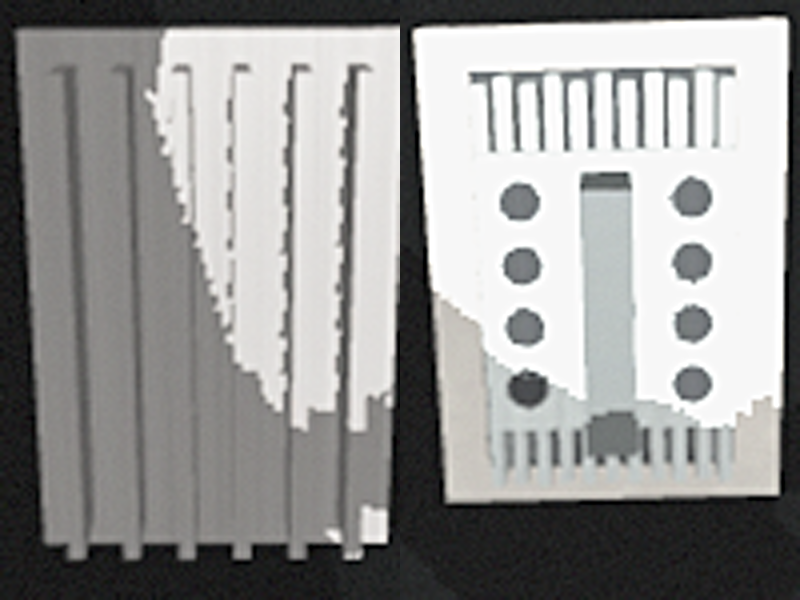

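Composite: left, the rack fin ends are crisp at crop y≈559. Right, the carrier is home in the chiller with its holes clear. The fit's y sign was mirrored, so I'll refit.

Run:
```python
from fit import *
q=lambda a,b:[(a,b),(a,-b),(-a,-b),(-a,b)]
cs=lambda P,x,y:[((x+(u+.5)/4),(y+(v+.5)/4)) for u,v in P]   # small px +.5
big=lambda S:[(1.5625*u-.5,1.5625*v-.5) for u,v in S]
fit("used",big(cs([(13,28),(387,17),(379,495),(45,502)],209,85)),q(.075,.055),.045,[.5,.33,3.03])
H=[(.027,.024),(.009,.024),(-.009,.024),(-.027,.024)]; H=H+[(a,-b) for a,b in H]
fit("used",big(cs([(120,202),(122,266),(124,327),(128,388),(292,197),(292,262),(292,323),(292,383)],209,85)),H,.083,[.5,.33,3.03])
fit("used",big(cs([(183,188),(231,188)],209,85)),[(.035,.007),(.035,-.007)],.121,[.5,.33,3.03])
fit("rack",big(cs([(16,29),(393,543),(45,543)],203,93)),[(.068,.047),(-.068,-.047),(-.068,.047)],.01,[.576,.133,3.31])
fit("rack",big(cs([(77,560),(132,560),(187,559),(242,559),(297,559),(351,559)],203,93)),[(-.06,-y) for y in np.arange(-35,36,14)/1e3],.036,[.576,.133,3.31])
fit("fresh",[(346,196),(452,193),(452,304),(353,309)],q(.04,.036),.038,[.605,-.137,4.14])
fit("fresh",[(364,215),(366,241),(367,266),(369,290),(434,212),(434,238),(435,264),(435,288)],H,.038,[.605,-.137,4.14])
fit("fresh",[(354,163),(375,163),(397,163),(418,162),(437,161)],[(.06,-y) for y in np.arange(-28,29,14)/1e3],.03,[.605,-.137,4.14])
```

```text
used 0.045 [0.5004 0.3315 3.0579] res mm [-0.4, -0.1, -0.6, 0.1, 0.7, 0.5, 0.2, -0.5]
used 0.083 [0.4982 0.332  3.0572] res mm [0.1, 0.2, 0.1, -0.0, -0.2, -0.2, 0.1, 0.1, -0.1, 0.0, 0.2, -0.0, -0.1, -0.1, -0.2, -0.1]
used 0.121 [0.4976 0.3316 3.032 ] res mm [0.1, 1.1, -0.1, -1.1]
rack 0.01 [0.5778 0.1327 3.3203] res mm [-0.3, -0.5, 0.4, 1.2, -0.1, -0.7]
rack 0.036 [0.5782 0.1321 3.3166] res mm [-0.0, 0.2, 0.1, 0.1, -0.1, 0.0, -0.1, 0.0, 0.0, -0.0, 0.1, -0.3]
fresh 0.038 [ 0.6077 -0.1384  4.1753] res mm [-0.6, -0.1, -0.1, 0.0, -0.1, -0.6, 0.8, 0.6]
fresh 0.038 [ 0.6077 -0.1387  4.1788] res mm [-0.1, 0.0, -0.2, 0.2, 0.1, 0.0, -0.2, 0.1, -0.2, -0.3, 0.1, -0.4, 0.1, 0.3, 0.3, 0.0]
fresh 0.03 [ 0.6086 -0.1398  4.1649] res mm [0.4, -0.6, 0.4, -0.1, -0.3, 0.6, -0.6, 0.5, 0.1, -0.4]
```

```bash
cat > act.py <<'E'
from h import *
O=lambda y:[np.pi,0,y]
H=.061
def pick(x,y,z0,yaw,up):
    arm.reach([x,y,z0+H+.09],O(yaw)); arm.gripper_to(.06)
    arm.move_linear([x,y,z0+H],max_speed=.08)
    arm.gripper_to(0,squeeze=60); arm.wait(.2)
    print("grip",status.read_width(),status.read_finger_force(),status.read_tool_pos(),status.read_ft_force(),status.read_ft_torque())
    arm.move_linear([x,y,z0+H+.035],max_speed=.04); arm.move_linear([x,y,up],max_speed=.12)
    print("up",status.read_width(),status.read_ft_force(),status.read_ft_torque(),status.read_time_s())
def lower(x,y,z0,yaw,zstart=.030):
    arm.move_linear([x,y,z0+H+zstart],max_speed=.1); arm.wait(.3)
    f0=np.array(status.read_ft_force()); t0=np.array(status.read_ft_torque())
    for h in np.arange(zstart-.003,-.0021,-.003):
        arm.move_linear([x,y,z0+H+h],max_speed=.03); arm.wait(.05)
        f=np.array(status.read_ft_force())-f0; t=np.array(status.read_ft_torque())-t0
        print(round(h*1e3,1),f.round(1),t.round(2),np.array(status.read_tool_pos()).round(4))
        if f[2]>6 or np.hypot(*f[:2])>12: print("contact"); break
    return h
E
python3 - <<'E'
from act import *
arm.reach([.45,0,.3],O(3.6)); 
pick(.4984,.332,.045,3.0575,.26)
arm.reach([.5782,.1323,.22],O(3.3175)); arm.wait(.3)
lower(.5782,.1323,.01,3.3175)
print(status.read_time_s())
E
```

```text
grip 0.012846866651139675 59.54186260700226 [0.49855656 0.33212078 0.10637376] [-1.03512448 -0.90275748  5.11473907] [-0.15012422  0.155304    0.02452315]
up 0.013362381410876421 [ 0.67539596  0.21245599 -4.08557484] [-0.0465232  -0.04595032 -0.01826279] 11.6
27.0 [ 0.3  0.2 -0.2] [ 0.02 -0.01 -0.04] [0.5781 0.1323 0.0978]
24.0 [-0.1  0.4  0.3] [-0.01  0.03 -0.  ] [0.5781 0.1323 0.0948]
21.0 [-0.1 -0.1  0.4] [-0.04 -0.    0.02] [0.5781 0.1323 0.0919]
18.0 [-0.6  0.8  0.4] [0.   0.04 0.01] [0.5781 0.1323 0.0889]
15.0 [-0.3 -0.4  0.1] [0.06 0.01 0.  ] [0.5781 0.1323 0.0859]
12.0 [-0.1 -0.2  0.3] [ 0.01  0.05 -0.04] [0.5781 0.1323 0.0829]
9.0 [-0.3 -0.2 -0.5] [ 0.03 -0.02  0.  ] [0.5781 0.1323 0.0799]
6.0 [-0.2  0.3 -0. ] [-0.    0.04  0.03] [0.5781 0.1323 0.0769]
3.0 [-0.2  1.4  1.2] [ 0.05 -0.02  0.01] [0.5781 0.1323 0.0739]
0.0 [1.8 0.  5.6] [-0.03 -0.05 -0.03] [0.5787 0.1325 0.0714]
17.4167
```

Run:
```python
from act import *
arm.gripper_to(.05); arm.wait(.2)
arm.move_linear([.578,.1323,.2],max_speed=.12); arm.wait(.2)
c=viewer.get_calibration("wrist"); im=viewer.read_camera("wrist")
cv2.imwrite("pics/rack2.png",cv2.resize(im[80:230,165:365,::-1],(800,600),interpolation=cv2.INTER_CUBIC))
print(status.read_time_s(), c)
arm.reach([.45,0,.3],O(3.7))
pick(.6078,-.139,0,4.178,.26)
arm.move_linear([.46,-.04,.28],rot=O(3.7),max_speed=.15)
print(status.read_time_s())
```

```text
19.5333 {'fovy': 62.57969919126091, 'cx': 259.0862069839653, 'cy': 190.09231272309424, 'eye': array([0.49802236, 0.11763813, 0.32480756]), 'attitude': array([-3.22559707e-01, -6.71991630e-04,  1.74701748e+00])}
grip 0.012897157554833479 60.967605113983154 [ 0.60781271 -0.13904158  0.06120988] [-1.90698833  0.1418528   3.87307479] [-0.0206784   0.23201869 -0.00559275]
up 0.013381945138259523 [-0.13330889 -0.35129148 -3.53260187] [-0.00589825  0.02560715  0.05805036] 26.1583
27.5
```

View pics/rack2.png

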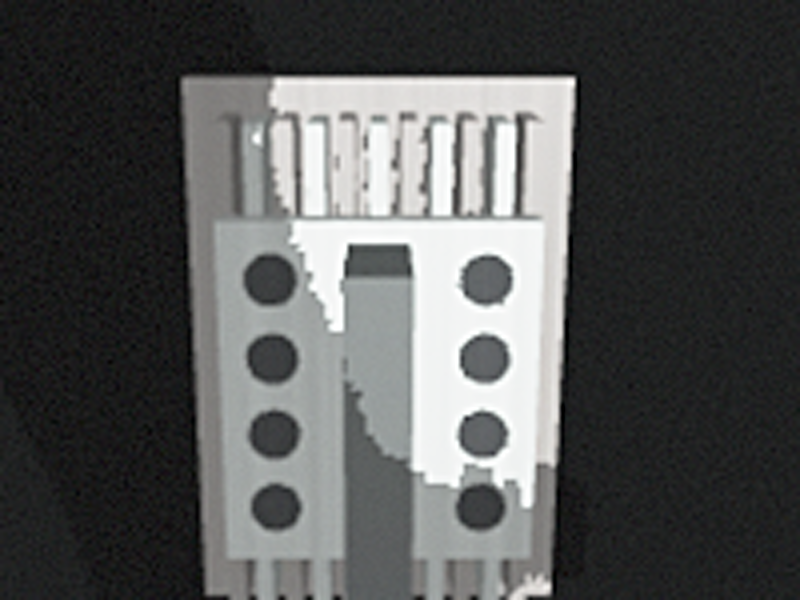

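The used carrier is home in the rack: five fins interleave with the six and the upper ends are flush at y≈117. Next, load the chiller.

Run:
```python
from act import *
x,y=.499,.3318
arm.move_linear([.47,.2,.28],rot=O(3.3),max_speed=.2)
arm.move_linear([x,y,.22],rot=O(3.0575),max_speed=.15); arm.wait(.3)
lower(x,y,.045,3.0575)
print(status.read_time_s())
```

```text
27.0 [0.7 0.1 0.6] [-0.09 -0.02  0.  ] [0.4989 0.3317 0.1328]
24.0 [-0.1 -0.5 -0.7] [-0.07  0.01  0.06] [0.4989 0.3318 0.1298]
21.0 [-0.4 -0.  -0. ] [-0.12  0.04  0.07] [0.4989 0.3318 0.1269]
18.0 [0.7 1.  0.3] [-0.06  0.02  0.12] [0.499  0.3317 0.1239]
15.0 [ 0.9 -0.1  0.7] [-0.1   0.01  0.09] [0.4989 0.3317 0.1209]
12.0 [ 0.3 -0.2  0.3] [-0.05  0.03  0.03] [0.4989 0.3318 0.1179]
9.0 [ 0.1 -0.6  0.4] [-0.03  0.01  0.08] [0.4989 0.3318 0.1149]
6.0 [ 0.2  0.  -0.1] [-0.05  0.02  0.05] [0.4989 0.3317 0.1119]
3.0 [ 0.2 -0.5 -0.6] [-0.07  0.01  0.05] [0.4989 0.3318 0.1089]
0.0 [0.8 0.8 2.6] [ 0.09 -0.14  0.06] [0.4994 0.3321 0.1062]
34.575
```

Run:
```python
from act import *
arm.gripper_to(.05); arm.wait(.2)
arm.move_linear([.5,.3318,.31],max_speed=.12); arm.wait(.3)
im=viewer.read_camera("wrist")
cv2.imwrite("pics/end.png",cv2.resize(im[60:285,50:350,::-1],(800,600),interpolation=cv2.INTER_CUBIC))
print(status.read_time_s())
```

```text
37.4167
```

View pics/end.png

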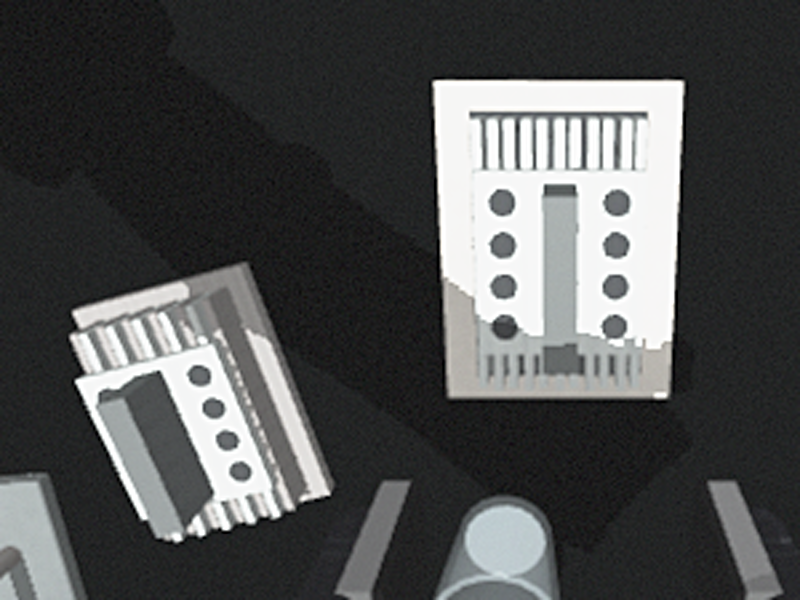

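The chiller holds the fresh carrier with its fins interleaved and ends flush (top ends at y≈118). The used carrier sits home in the rack, centred in the earlier view.

```bash
python3 -c "
from plant import arm, viewer, status
print(arm.close_job())"
```

```text
the job is handed in; nothing more can be done
None
```

The used carrier is in the drip rack and the fresh one is in the chiller. Wrist pictures showed the fins interleaved and their ends flush in both, and I handed the job in at about 37 s of the 72 s limit; the result was not reported back.

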